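# Click the bento's warming plate to low

## Task

Switch the warming plate that carries the bamboo bento box to low: lay a fingertip on the knurled thumbwheel in front of that plate and roll its crest away from you, towards the box, by one click so that the amber stripe comes up on top, then take the finger away. Do not let it run on to the high setting (red stripe), and leave the other thumbwheel, which belongs to the plate under the clear plastic sandwich case, switched off. Only touch the wheel: nothing is to be gripped or picked up, and the boxes, the muffin cups and the spoon stay where they are.

Things in the scene. Friction and masses are not known exactly. Their poses are not given: they have to be found in the camera images.
- warmer: White two-plate food warmer fixed on the counter, 280 (x) by 460 (y) by 50 mm high, turned up to 0.35 rad, origin at the centre of its underside; +x points away from the robot, +y to its left. Steel warming plates 165 x 205 mm lie flush in its top, centred at x = 50, y = +-115 mm; each plate's thumbwheel is in front of it, nearer the robot, at x = -90 mm and the same y.
- wheel_left_top (a point): Crest of the left wheel: a grippy knurled thumbwheel 60 mm in diameter, 46 mm wide, axle level along y, sunk in the warmer so that a hump 13 mm high and about 50 mm long (x) stands out, between two 5 mm wide cheeks 6 mm lower than the crest. The point is the middle of the crest, 63 mm above the counter, with the warmer's axes. A fingertip pressed on it with 5 to 15 N and moved level along +x rolls it by friction.
- wheel_right_top (a point): Crest of the right wheel: a grippy knurled thumbwheel 60 mm in diameter, 46 mm wide, axle level along y, sunk in the warmer so that a hump 13 mm high and about 50 mm long (x) stands out, between two 5 mm wide cheeks 6 mm lower than the crest. The point is the middle of the crest, 63 mm above the counter, with the warmer's axes. A fingertip pressed on it with 5 to 15 N and moved level along +x rolls it by friction.
- wheel_left (a joint): Angle of the left thumbwheel (rad): 0 off (white stripe on the crest), 0.7 low (amber), 1.4 high (red), all sprung click stops; let go, it snaps into the nearest (tipping points near 0.35 and 1.05). Starts off, within 0.1. Grows as the crest moves along the warmer's +x, away from the robot; 0.7 rad is 21 mm of travel at the crest. About 0.05 N m takes it out of a stop.
- wheel_right (a joint): Angle of the right thumbwheel (rad): 0 off (white stripe on the crest), 0.7 low (amber), 1.4 high (red), all sprung click stops; let go, it snaps into the nearest (tipping points near 0.35 and 1.05). Starts off, within 0.1. Grows as the crest moves along the warmer's +x, away from the robot; 0.7 rad is 21 mm of travel at the crest. About 0.05 N m takes it out of a stop.
- bento: Bamboo two-tier bento box with a flat bamboo lid and a blue band round it, 114 x 174 x 79 mm high, 650 g, loose, standing on the left or the right warming plate with its near face about 90 mm beyond the wheel's crest; origin at the centre of its underside.
- sandwich_case: Clear plastic sandwich case with a sandwich inside, 119 x 139 x 56 mm high, 350 g, loose, standing on the other warming plate; origin at the centre of its underside.
- cup_a: Blue silicone muffin cup, 68 mm across the rim, 32 mm high, 30 g, loose, standing on the warmer's deck about midway between the two thumbwheels; origin at the centre of its underside.
- cup_b: Blue silicone muffin cup like the other, loose on the counter to one side of the warmer; origin at the centre of its underside.
- spoon: Stainless spoon 170 mm long, 50 g, loose on the counter on the opposite side of the warmer from that cup; origin near its middle, on its underside.
Not all that is in view belongs to the job. Of the things that look like the bento, the largest one is meant.

How it is judged:
By the outcome, as a careful person would: the job done as asked, in the order asked, and still so for the second after the job is handed in, with the robot touching nothing.
It also fails if it takes over 29 s, if anything falls off the work surface, if the arm or the gripper's body presses on something with over 40 N, if the wrist force passes 120 N, or if a joint passes its speed limit or range.

## Robot

A 7-joint arm with a two-finger parallel gripper is mounted at the origin on the work surface. World frame = base frame: x ahead of the robot, y to its left, z up, the work surface at z = 0. Lengths are in m, angles in rad, forces in N, time in s.
With the tool pointing down it reaches from about 0.425 to 0.825 m from the base axis. Payload 3.6 kg.
Tool frame: the origin (TCP) lies midway between the tips of the shut fingers; the grasp point (between the pads) lies 19 mm behind it; z points along the fingers, y is the line along which they close (so a half turn about z gives the same grasp; the last joint's range is limited). The gripper opens to 85 mm and grips with 20 to 120 N. Pads are 22 mm wide; open, the fingers measure 114 mm over their backs; the gripper's body (76 mm by 85 mm) begins 54 mm behind the grasp point. The pads swing forward as they close: fully open they stand 13 mm farther back than shut.
Start: joints at [1.196, 0.615, -0.013, 1.423, 0.008, 1.103, -0.04], TCP at [0.222, -0.611, 0.231] pointing down, gripper open.
Joint ranges: [-3.12, 3.12], [-0.3, 2.06], [-1.34, 1.32], [0.26, 2.42], [-1.36, 4.5], [0.01, 1.98], [-2.84, 2.84]. Speed limits (rad/s): [2.79, 2.79, 3.14, 3.14, 3.14, 3.14, 3.14].

## Interface

Orientations are given as a unit quaternion [x, y, z, w].
In Python, from bench import r gives the robot as it stands.
- The arm moves only by the shell command python3 -m pendant 'ROWS' [OPENING] [FORCE]. ROWS is JSON, a list that holds one entry, the list of rows, each a list of 4 numbers: the shift along the tool's x, y, z in cm, then the turn about the tool's z in rad. In form: [[[dx, dy, dz, spin], ...]]. A call has 1 to 12 rows; each row shifts and turns the commanded pose from where the row before left it, along the tool's axes as they then stand; what a row does not reach is not made up. A row lasts 1/8 s, in which the tool goes at most 62.5 mm and 10.7 degrees, less where a joint would pass 70% of its speed; a pose out of reach is approached as far as the arm can. A call is refused whole if a number of a shift passes 6.25 or a number of a turn 0.188, either way. A call with a gripper value outside its range is refused whole. OPENING is the finger opening in cm, from 0 to 8.54, set as the call begins (- or left out, the last holds). The fingers move at their own pace and stop on an object; FORCE is the grip in N (left out, the last holds). Time passes only in rows, so rows that do not move let the fingers close. It gives the time, the measured TCP pose, the force, the opening and the grip force at its end, in the units of the state.
- r.observe(): the state, without advancing time (a new reading comes with each control period).
- r.capture(name): name is "scene" or "top" or "wrist"; returns a dict with "img" (480x640x3 uint8, red, green, blue), "K" (3x3 intrinsics, pixels), "k1" (the pictures are not rectified: a ray, as slopes to the right and down, at radius r is drawn at 1 + k1 r^2 times it, then the intrinsics apply), "world_to_cam" (4x4, takes a point from world to camera coordinates). Camera axes: x right, y down, z forward; pixel columns grow to the right and rows downward; lengths in m; the calibration is good to about 2 mm. A picture is of the moment at which its call begins. There is no depth.
- r.hand_in(): hands the job in; it is judged then, once.
The state is a dict: "time": time; "joint_positions": joint angles; "dq": joint speeds; "effort": joint torques, N m; "eef_pos": TCP position; "tcp_rot": TCP orientation; "ft_force": force on the tool from outside, world axes, zero at the start; "moment": the same for the moment, N m; "finger_gap": finger opening in m; "grip_force": force on a finger pad.
Only numpy, scipy, OpenCV 4.12 (cv2) and the standard library are available. Lean on these libraries where they do the work, as an engineer would, in place of code of your own. Each camera call takes 0.05 s, during which the arm holds its last target. There are 200 camera calls.

## Working session

There is one attempt and no reset: what is moved stays moved. The work goes in short steps, Python scripts to look and compute and a shell command to move; the robot and the scene stay as the last step left them, time stands still between calls to the robot, and variables do not carry over. Pictures are saved under pics/ and viewed, at most 10 in all, crops included, and the job is handed in when it is done.

```bash
mkdir -p pics
python3 - <<'E'
from bench import r
import cv2
for n in("scene","top"):
    c=r.capture(n); cv2.imwrite(f"pics/{n}0.png",c["img"][:,:,::-1])
o=r.observe(); print(o["time"],o["eef_pos"],o["tcp_rot"],o["ft_force"],o["finger_gap"])
E
```

```text
0.1 [ 0.22131616 -0.61043653  0.23027356] [ 9.84912638e-01  1.73048522e-01 -1.98995868e-04 -1.12472649e-03] [ 0.08831793 -0.68762901 -0.67836925] 0.08501977736144656
```

View pics/scene0.png

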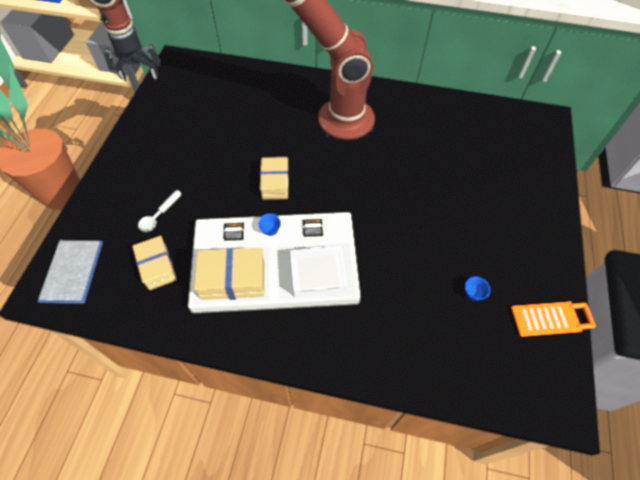

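View pics/top0.png

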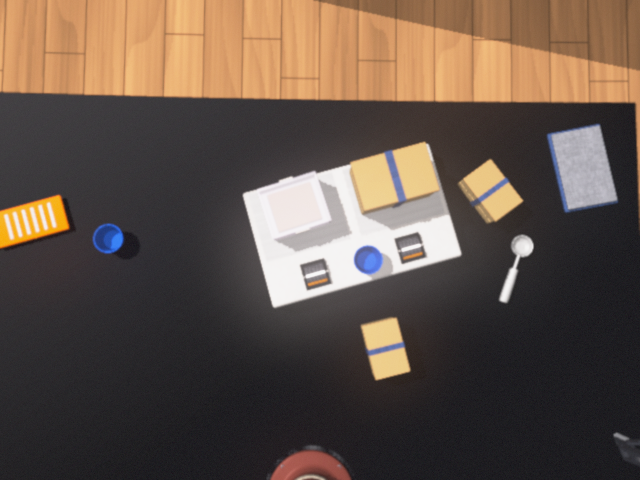

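The scene view shows the bento on the warmer's right plate, so the wheel I want is the right one, near (411,248) in the top view. The left wheel is near (316,273), with the cup between them at (368,260). I'll enlarge the top view.

```bash
cat > h.py <<'E'
import numpy as np,cv2
def ray(c,uv,z):
    D=np.array([c["k1"],0,0,0],float)
    n=cv2.undistortPoints(np.array([[uv]],float),c["K"],D)[0,0]
    T=c["world_to_cam"];R=T[:3,:3];o=-R.T@T[:3,3];d=R.T@np.array([n[0],n[1],1])
    return o+d*(z-o[2])/d[2]
def proj(c,P):
    T=c["world_to_cam"]
    return cv2.projectPoints(np.array([P],float),cv2.Rodrigues(T[:3,:3])[0],T[:3,3],c["K"],np.array([c["k1"],0,0,0],float))[0][0,0]
E
python3 - <<'E'
from bench import r
import cv2
c=r.capture("top")
i=c["img"][130:320,230:480,::-1]
cv2.imwrite("pics/top1.png",cv2.resize(i,None,fx=3.2,fy=3.2,interpolation=cv2.INTER_CUBIC)[:600])
from h import ray
for uv,z in [((461,256),.05),((274,306),.05),((243,193),.05),((428,143),.05),((411,248),.063),((316,273),.063)]: print(uv,ray(c,uv,z).round(4))
E
```

```text
(461, 256) [ 0.5556 -0.3469  0.05  ]
(274, 306) [0.4347 0.0894 0.05  ]
(243, 193) [0.6987 0.1667 0.05  ]
(428, 143) [ 0.825  -0.2713  0.05  ]
(411, 248) [ 0.572 -0.227  0.063]
(316, 273) [ 0.5117 -0.0069  0.063 ]
```

View pics/top1.png

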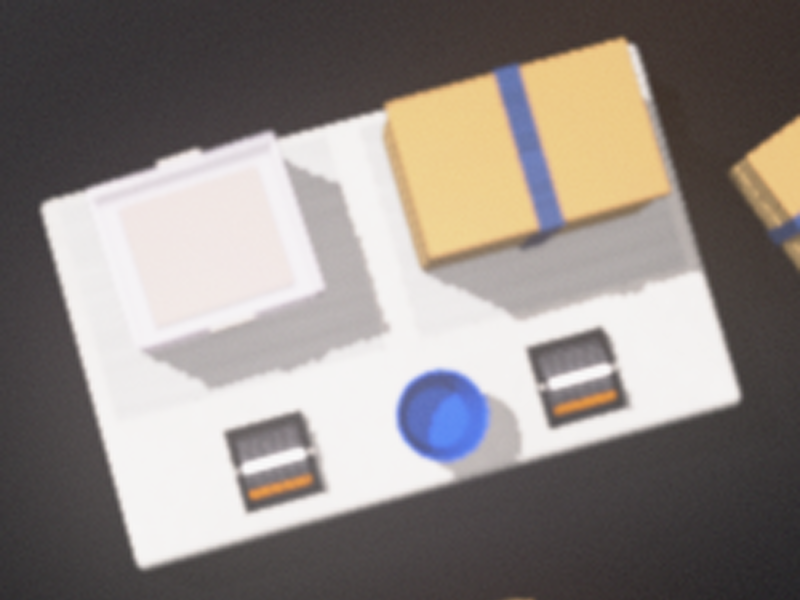

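```bash
python3 -m pendant '[[[4.5,-2.4,0,0],[4.5,-2.4,0,0],[4.5,-2.4,0,0],[4.5,-2.4,0,0],[4.5,-2.4,0,0],[4.5,-2.4,1.5,0],[4.5,-2.4,1.5,0],[4.5,-2.4,1.5,0],[4.5,-2.4,2,0],[4.5,-2.4,2,0],[0,0,1,0.074],[0,0,0,0]]]' 0 40
python3 - <<'E'
from bench import r
import cv2,numpy as np
from h import proj
o=r.observe();print(o["time"],o["eef_pos"],o["tcp_rot"],o["ft_force"])
ims=[]
for n in("wrist","scene"):
    c=r.capture(n);im=c["img"][:,:,::-1].copy()
    u=proj(c,[.5725,-.2265,.063]);print(n,u,proj(c,o["eef_pos"]))
    if n=="wrist": ims.append(cv2.resize(im,(400,300)))
    else:
        x,y=int(u[0]),int(u[1]);ims.append(cv2.resize(im[y-45:y+45,x-60:x+60],(400,300),interpolation=cv2.INTER_CUBIC))
cv2.imwrite("pics/a2.png",np.hstack(ims))
E
```

```text
time: 1.65
eef_pos: [0.5621, -0.2313, 0.135]
tcp_rot: [0.991, 0.137, -0.001, -0.001]
ft_force: [-0.5, -1.1, -0.3]
finger_gap: 0.0
grip_force: 0.0
1.65 [ 0.56212735 -0.23126303  0.13501182] [ 9.90502528e-01  1.37485448e-01 -1.48482690e-03 -5.36835753e-04] [-0.51705786 -1.14383708 -0.32193752]
wrist [318.5775204  240.12814041] [322.47210261 327.73216028]
scene [233.09106787 228.19196388] [228.63501058 210.88333345]
```

View pics/a2.png

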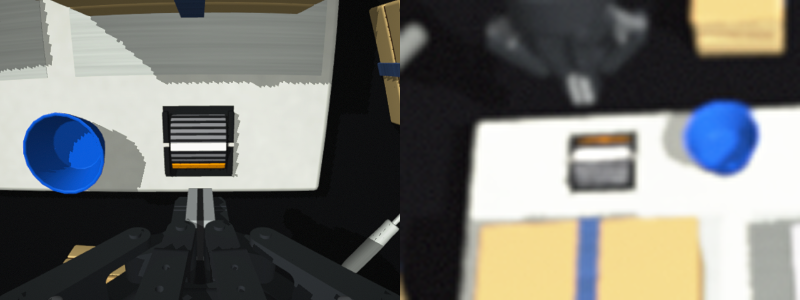

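The wrist view shows the wheel centred at about x=317, with the white stripe at row ~234 and the cheek marks at row ~231. The shut fingers stand just short of it.

Run:
```python
from bench import r
import numpy as np
from h import ray
c=r.capture("wrist");o=r.observe();t=np.array(o["eef_pos"])
q=o["tcp_rot"];a=2*np.arctan2(q[1],q[0]);R=np.array([[np.cos(a),np.sin(a)],[np.sin(a),-np.cos(a)]])
print(t,a,o["ft_force"])
for n,uv,z in [("stripe",(317,234),.063),("markL",(262,231),.057),("markR",(374,231),.057),("frFar",(318,170),.05),("frNear",(318,281),.05),("frL",(262,225),.05),("frR",(374,225),.05)]:
    p=ray(c,uv,z);print(n,p.round(4),(100*R.T@(p-t)[:2]).round(2))
```

```text
[ 0.56242362 -0.23341862  0.13684273] 0.2726613909897968 [ 0.46316401 -0.81750788 -0.02501419]
stripe [ 0.5754 -0.227   0.063 ] [ 1.43 -0.27]
markL [ 0.5674 -0.1988  0.057 ] [ 1.42 -3.2 ]
markR [ 0.5835 -0.2561  0.057 ] [1.42 2.76]
frFar [ 0.6057 -0.219   0.05  ] [ 4.55 -0.22]
frNear [ 0.5451 -0.2359  0.05  ] [-1.74 -0.23]
frL [ 0.5686 -0.1976  0.05  ] [ 1.56 -3.28]
frR [ 0.5851 -0.2565  0.05  ] [1.56 2.83]
```

```bash
python3 -m pendant '[[[0.4,-0.2,3,0],[0,0,2.5,0],[0,0,1,0],[0,0,0,0],[0,0,0,0]]]'
python3 -m pendant '[[[0,0,0.2,0],[0,0,0,0]]]'
python3 -m pendant '[[[0,0,0.2,0],[0,0,0,0]]]'
```

```text
time: 2.42
eef_pos: [0.5668, -0.2297, 0.0726]
tcp_rot: [0.991, 0.136, 0.001, 0.001]
ft_force: [-0.9, -0.3, 0.3]
finger_gap: -0.0001
grip_force: 0.0
time: 2.68
eef_pos: [0.5663, -0.2291, 0.0698]
tcp_rot: [0.991, 0.137, 0.0, 0.0]
ft_force: [-0.4, 0.3, 1.0]
finger_gap: 0.0002
grip_force: 0.0
time: 2.92
eef_pos: [0.566, -0.2289, 0.0671]
tcp_rot: [0.991, 0.137, -0.0, -0.0]
ft_force: [0.0, 0.6, -0.5]
finger_gap: -0.0002
grip_force: 0.0
```

```bash
for k in 1; do python3 -m pendant '[[[0,0,0.2,0],[0,0,0,0]]]'|sed -n 2,4p; done
python3 -m pendant '[[[0,0,0.1,0],[0,0,0,0]]]'|sed -n 2,4p
python3 -m pendant '[[[0,0,0.1,0],[0,0,0,0]]]'|sed -n 2,4p
```

```text
eef_pos: [0.5659, -0.2289, 0.0651]
tcp_rot: [0.991, 0.137, -0.0, -0.0]
ft_force: [-1.1, -0.1, 0.2]
eef_pos: [0.5661, -0.229, 0.0642]
tcp_rot: [0.991, 0.136, -0.0, -0.0]
ft_force: [0.4, -0.4, 1.0]
eef_pos: [0.5661, -0.229, 0.0632]
tcp_rot: [0.991, 0.136, -0.0, -0.0]
ft_force: [-1.5, 0.3, 0.5]
```

```bash
python3 -m pendant '[[[0,0,0.1,0],[0,0,0,0]]]'|sed -n 2,4p
python3 -m pendant '[[[0,0,0.1,0],[0,0,0,0]]]'|sed -n 2,4p
```

```text
eef_pos: [0.5666, -0.2289, 0.063]
tcp_rot: [0.991, 0.137, 0.001, 0.0]
ft_force: [-0.8, 1.2, 4.5]
eef_pos: [0.5671, -0.2288, 0.0629]
tcp_rot: [0.991, 0.137, 0.001, 0.0]
ft_force: [-1.4, 0.8, 8.6]
```

```bash
python3 -m pendant '[[[0.2,0,0.02,0],[0.2,0,0,0],[0.2,0,0,0],[0.2,0,0,0],[0,0,0,0]]]'|sed -n 1,4p
python3 - <<'E'
from bench import r
import cv2
c=r.capture("wrist");cv2.imwrite("pics/a3.png",c["img"][120:420,160:480,::-1])
E
```

```text
time: 4.8
eef_pos: [0.575, -0.2265, 0.063]
tcp_rot: [0.991, 0.137, 0.001, 0.0]
ft_force: [-1.8, 1.2, 9.8]
```

View pics/a3.png

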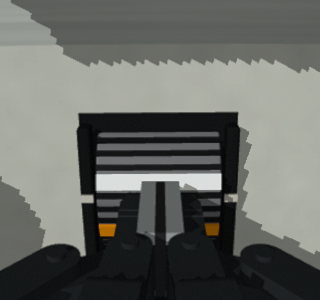

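The white stripe (row ~182) has moved beyond the cheek marks (row ~198), so the wheel is rolling with the finger.

```bash
python3 -m pendant '[[[0.2,0,0,0],[0.2,0,0,0],[0.2,0,0,0],[0.2,0,0,0],[0.2,0,0,0],[0.2,0,0,0],[0.1,0,0,0],[0,0,0,0]]]'|sed -n 1,4p
python3 - <<'E'
from bench import r
import cv2
c=r.capture("wrist");cv2.imwrite("pics/a4.png",c["img"][120:420,160:480,::-1])
E
```

```text
time: 5.85
eef_pos: [0.5878, -0.2228, 0.0622]
tcp_rot: [0.991, 0.137, 0.002, 0.0]
ft_force: [-0.2, 1.0, 4.3]
```

View pics/a4.png

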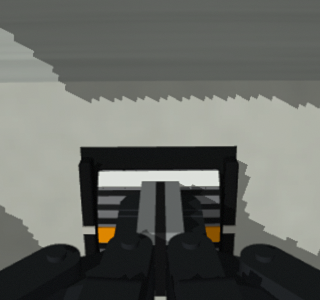

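The amber stripe (row ~234) now sits level with the cheek marks (row ~229), so I'll lift straight up.

```bash
python3 -m pendant '[[[0,0,-0.5,0],[0,0,-2,0],[0,0,-4,0],[-3,0,-4,0],[-4,0,-2,0],[0,0,0,0],[0,0,0,0]]]'|sed -n 1,4p
python3 - <<'E'
from bench import r
import cv2,numpy as np
a=r.capture("wrist")["img"][:,:,::-1];b=r.capture("top")["img"][130:320,230:480,::-1]
cv2.imwrite("pics/a5.png",np.hstack([cv2.resize(a,(400,300)),cv2.resize(b,(400,300))]))
E
```

```text
time: 6.78
eef_pos: [0.519, -0.2419, 0.1859]
tcp_rot: [0.991, 0.137, 0.0, -0.0]
ft_force: [1.1, -0.4, 0.2]
```

View pics/a5.png

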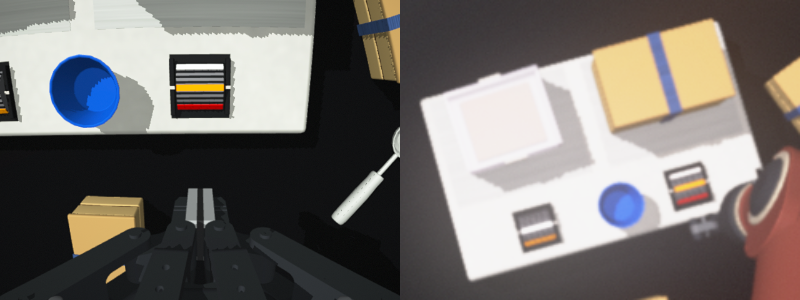

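The amber stripe is on the right wheel's crest (wrist view ~(200,87)), the left wheel still shows white, and nothing else has moved.

```bash
python3 -c "
from bench import r
print(r.hand_in())"
```

```text
the job is handed in; nothing more can be done
None
```

The bento's plate, on the right, is switched to low with the amber stripe on top; the other wheel is still off, nothing else moved, the finger is clear, and the job is handed in.

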